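# Wedge the rocking grinder

### The arm

A 6-joint arm with a two-finger parallel gripper is mounted at the origin on a cart in front of the work surface, level with it; the furniture and walls round the work are solid. World frame = base frame: x ahead of the robot, y to its left, z up, the work surface at z = 0. Lengths are in mm, angles in rad, forces in N, time in s.
With the tool pointing down it reaches from about 350 to 875 mm from the base axis. Payload 4.2 kg.
Tool frame: the origin (TCP) lies on the mounting face of the last link; the fingertips stand 173 mm ahead of it and the grasp point (between the pads) lies grip_point_offset ahead of it (grip_point_offset is the distance from the TCP to the grasp point, in mm); z points along the fingers, y is the line along which they close (so a half turn about z gives the same grasp; the last joint's range is limited). The gripper opens to 85 mm and grips with 20 to 120 N. Pads are 22 mm wide; open, the fingers measure 114 mm over their backs; the gripper's body (76 mm by 85 mm) begins 54 mm behind the grasp point. The pads swing forward as they close: fully open they stand 13 mm farther back than shut.
Start: joints at [-0.962, 0.385, 0.008, 0, -1.194, -0.259], TCP at [214.208, -587.124, 404.712] pointing down, gripper open.
Joint ranges: [-3.14, 3.14], [-1.21, 2.06], [-1.07, 1.41], [-3.16, 2.05], [-2.99, -0.16], [-3.1, 3.1]. Speed limits (rad/s): [2.79, 2.79, 3.14, 3.14, 3.14, 3.14].

### API

Orientations are given as a unit quaternion [x, y, z, w].
In Python, from bench import read_state, get_image, job_done, recognise, place_of, grip_point_offset gives the robot as it stands. The module is installed in compiled form; this text tells all that it offers.
- The arm moves only by the tool carry_out, never from a script. Its arguments are lists of equal length, an entry for each row: "slide": the shift along the tool's x, y, z in m, a list of three; "roll": the turn about the tool's z in degrees; "claw": the finger opening in m, from 0 to 0.0854. A call has 1 to 8 rows; each row is the pose to reach, as a shift and turn from the pose commanded when the call began, along the tool's axes at that moment; what a row does not reach only later rows make up. A row lasts 1/8 s, in which the tool goes at most 62.5 mm and 10.7 degrees, less where a joint would pass 70% of its speed; a pose out of reach is approached as far as the arm can. A call with a gripper value outside its range is refused whole. The fingers move at their own pace and stop on an object; the grip force is fixed at half the most. Time passes only in rows, so rows that repeat a pose let the fingers close. It gives the time, the measured TCP pose, the force, the opening and the grip force at its end, in the units of the state.
- read_state(): the state, without advancing time (a new reading comes with each control period).
- get_image(name): name is "scene" or "top" or "wrist"; returns a dict with "img" (400x640x3 uint8, red, green, blue), "z_map" (400x640 float32, mm along the optical axis (not along the pixel's ray), 0 where there is no reading), "mtx" (3x3 intrinsics, pixels), "world_from_camera" (4x4, takes a point from camera to world coordinates); the wrist camera has in their place "T_tool_cam" (4x4, takes a point from camera to tool coordinates, whose origin is the TCP and whose axes are the flange's). Camera axes: x right, y up, looking along -z (the intrinsics and any distortion apply to the point x, -y, -z); pixel columns grow to the right and rows downward; lengths in mm; the calibration is good to about 2 mm. The wrist camera is an equidistant fisheye: a pixel r from the principal point sees the ray r / f radians off the axis. A picture is of the moment at which its call begins: read the wrist's pose just before it.
- job_done(): hands the job in; it is judged then, once.
Trained networks look in a picture, given as the dict that the camera call returned (one of the last four; its "shot" number tells which), for a name from the list of things; names that differ only in an ending like _2 or _b are one class to them, and where a whole thing is asked for, a point or a joint stands for the part that bears it (a point fixed in the world has none). Each returns a list of dicts, best first, with "conf" (0 to 1); they miss things now and then, are a little off and sometimes report something else, mostly with a low value. They report only what shows in the picture. A call takes as long as a camera call. They do not tell look-alikes from the thing itself.
- recognise(picture, thing): "at" ([column, row] in pixels, amid what is visible of it).
- place_of(picture, thing): "at" ([column, row] in pixels: a listed point, or the origin of a listed thing).
The state is a dict: "clock": time; "joints": joint angles; "joint_vel": joint speeds; "joint_efforts": joint torques, N m; "position": TCP position; "ee_rot": TCP orientation; "contact_force": force on the tool from outside, world axes, zero at the start; "wrist_torque": the same for the moment, N m; "gripper_width": finger opening in mm; "grasp_force": force on a finger pad.
Only numpy, scipy, OpenCV 4.12 (cv2) and the standard library are available. Lean on these libraries where they do the work, as an engineer would, in place of code of your own. Each camera call takes 0.05 s, during which the arm holds its last target. There are 200 camera calls.

### The job

The bench grinder rocks because its front right foot is too short. Without picking anything up, push the wooden wedge with the fingertips, thin end first, under that short foot just until the grinder no longer rocks but is not jacked up, leaving the grinder in its place and the other things alone. Test it by pressing down on the deck above the short foot, and finish while still holding that corner pressed (firmly, about 8 N) with the grinder standing level on the wedge.

Things in the scene. Friction and masses are not known exactly. Their poses are not given: they have to be found in the camera images.
- grinder: Bench grinder, about 3 kg, not fixed: grey box 180 (its x) x 220 (its y) mm, flat metal deck 72 mm above the bench, underside 22 mm above it; round basin 128 mm wide with a grinding disc amid the deck (to z = 102 mm), raised block at the back left (to z = 104 mm). Origin: bench level under its middle; x to its back, y to its left, z up. Stands level on three feet; it rocks.
- press_point (a point): Point to press: top of the deck straight above the short foot, 72 mm above the bench when level. Unwedged, a push of more than about 3 N here tips the grinder until the foot meets the bench (a dip of 5 to 9 mm); let go, it tips back. The deck is plain for 45 mm round it, but ends 20 mm to the front (grinder -x) and 20 mm to the right (-y).
- wedge: Loose wooden wedge, 0.13 kg, lying flat right of the grinder, thin end pointing roughly at the short foot, along the grinder's +y. 110 mm long (its x, thin end at +x), 50 mm wide (y). Ramp 90 mm long, rising from 2 to 16 mm; behind it a head 20 mm long and 20 mm high. Origin: middle of the underside, z up.
- wedge_tip (a point): Middle of the wedge's thin edge, at bench level. Axes as wedge.
- wedge_head (a point): Centre of the wedge's flat upright end face (50 mm wide, 20 mm high), 10 mm above the bench. Push here along the wedge's +x. It slides with about 1 N; a push rising clearly above that means that the ramp has met the foot. It does not slip back once it is in.
- red_tin: Bystander: red flat tin 67 x 98 x 27 mm, loose on the bench beside the wedge. Origin at the middle of its underside. Leave alone.
- tape_roll: Bystander: roll of masking tape lying flat, 100 mm in diameter, 25 mm high, loose in front of the grinder. Leave alone.
- cutter: Bystander: glass cutter with a wooden handle, 13 x 122 x 13 mm, loose in front of the grinder. Leave alone.
- foot_axis (a point): Bench-level point straight under the axis of the short foot, at (-70, -90) mm of the grinder (front right). The rubber feet are 18 mm in diameter, at x = +-70, y = +-90 mm. The short one ends 5 to 9 mm above the bench while the grinder is level; how much differs from case to case.
Not all that is in view belongs to the job. Several things have the shape of the wedge; the one meant has the colours described above.

How it is judged (in metres and radians):
On the way:
1. the thin end of the wedge is under the short foot (y of wedge_tip in the frame of grinder above -0.09 m and x of wedge_tip in the frame of grinder between -0.1 and -0.04 m), for 0.2 s.
At the end, for the whole second after the job is handed in: The wedge carries the short foot (over 0.5 N) while the fingers press the grinder (over 4 N) off the wedge; the deck above that foot stays within -1.7 and +2 mm of its level 72 mm, the grinder level within 1 degree, still, and within 15 mm of its place (all of step 1 and contact force between the fingers and grinder above 4 N and contact force between wedge and grinder above 0.5 N and height (world z) of press_point between 0.0703 and 0.074 m and angle between grinder's own z axis and vertical below 0.017 rad and distance of grinder from where it was at the start of the episode below 0.015 m and linear speed of grinder below 0.01 m/s and contact force between the fingers and wedge below 0.1 N); the arm keeps its last pose, push and grip.
It fails at once if the wedge is lifted or tipped (height (world z) of wedge above 0.008 m or angle between wedge's own z axis and vertical above 0.15 rad).
It fails at once if the grinder is lifted or shoved out of place (height (world z) of grinder above 0.01 m or distance of grinder from where it was at the start of the episode above 0.03 m).
It fails at once if a bystander is disturbed (distance of any of red_tin, tape_roll, cutter from where it was at the start of the episode above 0.015 m).
It also fails if it takes over 48 s, if anything falls off the work surface, if the arm or the gripper's body presses on something with over 40 N, if the wrist force passes 120 N, or if a joint passes its speed limit or range.

## Working session

There is one attempt and no reset: what is moved stays moved. The work goes in short steps, Python scripts to look and compute and a tool call to move; the robot and the scene stay as the last step left them, time stands still between calls to the robot, and variables do not carry over. Pictures are saved under pics/ and viewed, at most 10 in all, crops included, and the job is handed in when it is done.

Besides the shell and the picture viewer there is one more tool, called after "Emit:" as name([rows], argument=value, ...), one row to a line, values as JSON. carry_out: Moves the arm, as the interface text tells. Its arguments: {"type":"object","properties":{"slide":{"type":"array"},"roll":{"type":"array"},"claw":{"type":"array"}},"required":["slide","roll","claw"]}

```bash
mkdir -p pics
cat > h.py <<'E'
import numpy as np, cv2
from bench import *
def ray(p,at):
    K=p["mtx"];x=(at[0]-K[0,2])/K[0,0];y=(at[1]-K[1,2])/K[1,1]
    return np.array([x,-y,-1.])
def onplane(p,at,z):
    T=np.array(p["world_from_camera"]);d=T[:3,:3]@ray(p,at);o=T[:3,3]
    return o+d*(z-o[2])/d[2]
def bydepth(p,at):
    T=np.array(p["world_from_camera"]);c,r=int(round(at[0])),int(round(at[1]))
    z=p["z_map"][r,c]
    return T[:3,:3]@(ray(p,at)*z)+T[:3,3]
E
python3 - <<'E'
from h import *
s=read_state();print({k:np.round(v,3) for k,v in s.items()},grip_point_offset)
Z=dict(grinder=0,press_point=72,wedge=0,wedge_tip=0,wedge_head=10,red_tin=0,tape_roll=0,cutter=0,foot_axis=0)
ims=[]
for n in("scene","top"):
    p=get_image(n);ims.append(p["img"]);print(n,[k for k in p],p["mtx"].tolist() if hasattr(p["mtx"],'tolist') else p["mtx"],np.round(p["world_from_camera"],2).tolist())
    for t,z in Z.items():
        for d in place_of(p,t)[:3]: print(t,np.round(d["at"],1),round(d["conf"],2),onplane(p,d["at"],z).round(1))
    cv2.imwrite(f"pics/{n}.png",p["img"][:,:,::-1])
E
```

```text
{'clock': np.float64(0.0), 'joints': array([-0.962,  0.386,  0.007, -0.   , -1.194, -0.259]), 'joint_vel': array([-0.   ,  0.001, -0.001, -0.   ,  0.002,  0.   ]), 'joint_efforts': array([ 1.0000e-03, -3.9229e+01,  1.8840e+01,  4.1860e+00, -5.0000e-03,
        0.0000e+00]), 'position': array([ 214.147, -586.944,  403.611]), 'ee_rot': array([-0.174,  0.985,  0.001, -0.   ]), 'contact_force': array([-0.616, -0.341,  0.362]), 'wrist_torque': array([ 0.024, -0.035, -0.015]), 'grasp_force': np.float64(0.0), 'gripper_width': np.float64(85.63)} 154.70000000000002
scene ['img', 'z_map', 'mtx', 'world_from_camera', 'shot'] [[364.667659868731, 0.0, 324.3523254613424], [0.0, 364.667659868731, 204.85318137932245], [0.0, 0.0, 1.0]] [[-0.69, 0.55, -0.48, 120.58], [-0.73, -0.51, 0.46, 466.16], [0.01, 0.67, 0.75, 703.6], [0.0, 0.0, 0.0, 1.0]]
grinder [299.7 229.1] 0.58 [554.3 126.9   0. ]
press_point [349.2 201.9] 0.66 [492.3  24.   72. ]
press_point [299.3 232.9] 0.44 [502.6 169.1  72. ]
wedge [427.2 189.8] 0.97 [ 422.4 -213.1    0. ]
wedge [379.9 181.5] 0.68 [ 530.1 -143.1    0. ]
wedge [372.4 197
[... 783 characters left out ...]
, 0.0, 0.0, 1.0]]
grinder [304.4 202.1] 0.63 [552.6 128.4   0. ]
press_point [350.1 222.5] 0.58 [491.8  33.2  72. ]
wedge [457.9 260.5] 0.93 [ 414.6 -199.2    0. ]
wedge [194.9 255. ] 0.85 [442.5 367.1   0. ]
wedge [401.1 220.7] 0.79 [504.7 -83.1   0. ]
wedge_tip [376.  224.2] 0.9 [498.5 -27.7   0. ]
wedge_tip [189.5 226.7] 0.81 [504.7 381.3   0. ]
wedge_tip [482.9 265.3] 0.63 [ 402.9 -251.7    0. ]
wedge_head [426.6 216.9] 0.62 [ 509.7 -137.4   10. ]
wedge_head [428.8 256.4] 0.58 [ 424.2 -135.1   10. ]
wedge_head [387.7 155.3] 0.58 [652.7 -61.3  10. ]
red_tin [389.  154.3] 0.62 [658.3 -66.    0. ]
tape_roll [270.2 284.1] 0.75 [376.2 204.3   0. ]
cutter [361.4 275.5] 0.56 [388.7   9.6   0. ]
```

View pics/top.png

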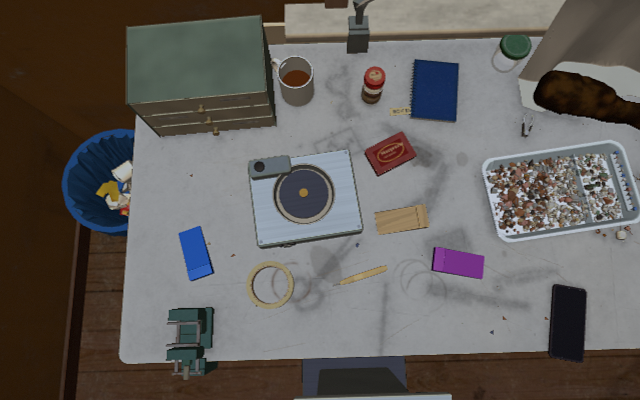

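View pics/scene.png

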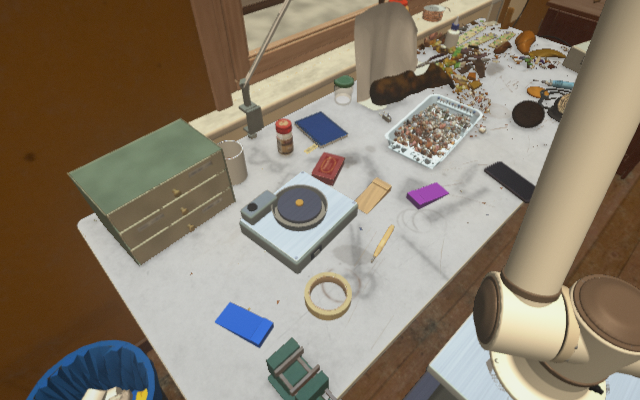

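The top view shows the wooden wedge at about (401,220), with its tip at (376,224) and head at (427,217). The grinder is at (304,202). The purple and blue wedges are decoys. I'll refine the poses from depth before moving.

```bash
cat >> h.py <<'E'
def cloud(p):
    r,c=np.indices(p["z_map"].shape);K=p["mtx"];z=p["z_map"]
    P=np.stack([(c-K[0,2])/K[0,0]*z,-(r-K[1,2])/K[1,1]*z,-z],-1)
    T=np.array(p["world_from_camera"]);W=P@T[:3,:3].T+T[:3,3];W[z==0]=np.nan
    return W
def frames(p):
    W=cloud(p);X,Y,Z=W[...,0],W[...,1],W[...,2]
    m=(Z>62)&(Z<84)&(X>400)&(X<700)&(Y>-10)&(Y<280)
    g=cv2.minAreaRect(W[m][:,:2].astype(np.float32))
    im=p["img"].astype(int);hsv=cv2.cvtColor(p["img"],cv2.COLOR_RGB2HSV)
    m=(hsv[...,1]>70)&(hsv[...,0]<30)&(X>440)&(X<580)&(Y>-190)&(Y<60)&(Z<40)&(Z>-5)
    w=cv2.minAreaRect(W[m][:,:2].astype(np.float32))
    return g,w,m.sum()
E
python3 - <<'E'
from h import *
for n in("top","scene"):
    p=get_image(n);g,w,k=frames(p);print(n,g,w,k,cv2.boxPoints(g).round(1).tolist(),cv2.boxPoints(w).round(1).tolist())
E
```

```text
top ((549.8577880859375, 125.360107421875), (179.6690216064453, 219.1797637939453), 7.447669982910156) ((506.1953125, -81.76475524902344), (50.09047317504883, 108.29782104492188), 6.463489532470703) 1149 [[446.6000061035156, 222.39999389648438], [475.0, 5.099999904632568], [653.0999755859375, 28.299999237060547], [624.7000122070312, 245.6999969482422]] [[475.20001220703125, -30.799999237060547], [487.3999938964844, -138.39999389648438], [537.2000122070312, -132.8000030517578], [525.0, -25.100000381469727]]
scene ((549.64013671875, 127.56590270996094), (178.12564086914062, 219.37451171875), 7.267953395843506) ((507.0188293457031, -81.62409973144531), (49.77128982543945, 110.76092529296875), 5.920224666595459) 649 [[447.3999938964844, 225.10000610351562], [475.20001220703125, 7.5], [651.9000244140625, 30.0], [624.0999755859375, 247.60000610351562]] [[476.6000061035156, -29.100000381469727], [488.0, -139.3000030517578], [537.5, -134.10000610351562], [526.0999755859375, -24.0]]
```

Emit:
carry_out([
  [-0.03,0.03,0],
  [-0.07,0.05,0],
  [-0.12,0.08,0],
  [-0.17,0.11,0],
  [-0.22,0.14,0],
  [-0.26,0.17,0.02],
  [-0.3,0.2,0.04],
  [-0.34,0.22,0.05],
], roll=[-10,-20,-30,-40,-50,-60,-70,-76], claw=[0.02,0.02,0.02,0.02,0.02,0.02,0.02,0.02])

```text
clock: 2.1
position: [458.6, -262.1, 354.0]
ee_rot: [0.745, -0.667, -0.001, 0.0]
contact_force: [0.5, -0.2, -0.2]
gripper_width: 19.9
grasp_force: 0.0
```

Grinder: centre about (549.7, 126.5), yaw 7.4°, which puts the short foot near (492, 28). Wedge: centre about (506.6, -81.7), axis 96.3°, already in line with the foot. Next I move to a point behind the head and come down.

Emit:
carry_out([
  [-0.03,-0.03,0],
  [-0.06,-0.06,0.02],
  [-0.074,-0.068,0.06],
  [-0.074,-0.068,0.1],
  [-0.074,-0.068,0.14],
  [-0.074,-0.068,0.165],
  [-0.074,-0.068,0.172],
  [-0.074,-0.068,0.172],
], roll=[0,0,0,0,0,0,0,0], claw=[0.02,0.02,0.02,0.02,0.02,0.02,0.02,0.02])

```text
clock: 3.1
position: [518.4, -183.2, 183.0]
ee_rot: [0.743, -0.669, 0.0, -0.0]
contact_force: [-0.2, -0.3, 0.9]
gripper_width: 20.0
grasp_force: 0.0
```

Emit:
carry_out([
  [-0.015,0,0],
  [-0.025,0,0],
  [-0.035,0,0],
  [-0.043,0,0],
  [-0.05,0,0],
  [-0.057,0,0],
  [-0.064,0,0],
  [-0.07,0,0],
], roll=[0,0,0,0,0,0,0,0], claw=[0.02,0.02,0.02,0.02,0.02,0.02,0.02,0.02])

```text
clock: 4.1
position: [510.6, -113.2, 182.7]
ee_rot: [0.743, -0.669, -0.0, 0.0]
contact_force: [0.3, -0.9, 1.4]
gripper_width: 20.3
grasp_force: 0.5
```

Run:
```python
from h import *
print(read_state()["contact_force"])
for n in("top","scene"):
    p=get_image(n);g,w,k=frames(p);print(n,g,w,k)
    cv2.imwrite(f"pics/{n}2.png",cv2.resize(p["img"][120:300,250:500],None,fx=3,fy=3)[:,:,::-1])
```

```text
[ 0.31374381 -0.91961618  1.43263017]
top ((550.1031494140625, 125.21055603027344), (179.76986694335938, 219.1565399169922), 7.361445903778076) ((498.86566162109375, -85.47529602050781), (34.0656852722168, 38.73005294799805), 5.441521644592285) 223
scene ((550.8541259765625, 127.70108032226562), (179.60595703125, 217.92840576171875), 7.664228916168213) ((502.77899169921875, -47.93851089477539), (48.92454147338867, 117.08258819580078), 5.579126358032227) 558
```

Emit:
carry_out([
  [-0.006,0,0],
  [-0.012,0,0],
  [-0.018,0,0],
  [-0.022,0,0],
  [-0.024,0,0],
  [-0.026,0,0],
], roll=[0,0,0,0,0,0], claw=[0.02,0.02,0.02,0.02,0.02,0.02])

```text
clock: 4.95
position: [508.0, -87.6, 182.7]
ee_rot: [0.743, -0.669, 0.0, -0.0]
contact_force: [0.4, -0.6, -0.0]
gripper_width: 20.4
grasp_force: 0.2
```

Emit:
carry_out([
  [-0.001,0,0],
  [-0.002,0,0],
  [-0.003,0,0],
  [-0.004,0,0],
], roll=[0,0,0,0], claw=[0.02,0.02,0.02,0.02])

```text
clock: 5.45
position: [507.5, -83.7, 182.7]
ee_rot: [0.743, -0.669, 0.0, 0.0]
contact_force: [-0.5, -0.1, -0.2]
gripper_width: 20.6
grasp_force: 0.2
```

Emit:
carry_out([
  [-0.001,0,0],
  [-0.002,0,0],
  [-0.003,0,0],
], roll=[0,0,0], claw=[0.02,0.02,0.02])

```text
clock: 5.82
position: [507.2, -80.7, 182.7]
ee_rot: [0.743, -0.669, -0.0, 0.0]
contact_force: [0.3, -0.2, -0.4]
gripper_width: 19.6
grasp_force: 0.2
```

Emit:
carry_out([
  [-0.001,0,0],
  [-0.002,0,0],
  [-0.003,0,0],
], roll=[0,0,0], claw=[0.02,0.02,0.02])

```text
clock: 6.2
position: [506.9, -77.7, 182.7]
ee_rot: [0.743, -0.669, 0.0, 0.0]
contact_force: [-0.5, -1.6, -1.2]
gripper_width: 20.3
grasp_force: 0.6
```

Run:
```python
from h import *
p=get_image("scene");g,w,k=frames(p);print(g,w,k)
a=cv2.resize(p["img"][140:290,240:440],None,fx=4,fy=4)[:,:,::-1]
cv2.imwrite("pics/s3.png",a)
```

```text
((549.7323608398438, 127.14311218261719), (177.8037109375, 218.63543701171875), 7.57851505279541) ((498.4737243652344, -11.611454010009766), (48.987735748291016, 110.68848419189453), 6.883464813232422) 432
```

View pics/s3.png

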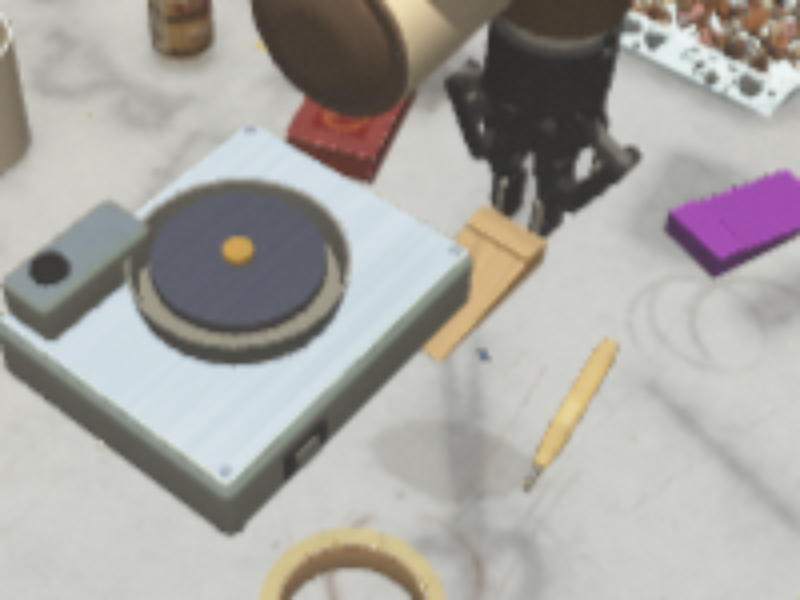

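The fingers are on the wedge's head and the wedge is straight, its tip under the right corner (crop about (440,350)). The tip is at y≈43. I'll go on in small steps and watch the force.

Emit:
carry_out([
  [-0.001,0,0],
  [-0.002,0,0],
  [-0.002,0,0],
], roll=[0,0,0], claw=[0.02,0.02,0.02])

```text
clock: 6.62
position: [506.7, -76.1, 182.7]
ee_rot: [0.743, -0.669, 0.0, 0.0]
contact_force: [0.5, -5.8, -0.6]
gripper_width: 20.4
grasp_force: 2.5
```

Emit:
carry_out([
  [-0.001,0,0],
  [-0.002,0,0],
  [-0.002,0,0],
], roll=[0,0,0], claw=[0.02,0.02,0.02])

```text
clock: 7.0
position: [506.5, -74.7, 182.7]
ee_rot: [0.743, -0.669, 0.0, 0.001]
contact_force: [2.3, -10.1, -1.3]
gripper_width: 19.9
grasp_force: 4.6
```

Emit:
carry_out([
  [-0.001,0,0],
  [-0.002,0,0],
  [-0.002,0,0],
], roll=[0,0,0], claw=[0.02,0.02,0.02])

```text
clock: 7.38
position: [506.1, -73.0, 182.7]
ee_rot: [0.743, -0.669, 0.0, 0.001]
contact_force: [1.1, -10.8, -1.0]
gripper_width: 19.8
grasp_force: 5.5
```

The ramp met the foot: the push force rose to about 10 N. I back off, rise and check.

Emit:
carry_out([
  [0.01,0,0],
  [0.025,0,0],
  [0.03,0,-0.03],
  [0.03,0,-0.08],
  [0.03,0,-0.12],
  [0.03,0,-0.12],
], roll=[0,0,0,0,0,0], claw=[0.02,0.02,0.0,0.0,0.0,0.0])

```text
clock: 8.12
position: [510.4, -102.0, 306.3]
ee_rot: [0.743, -0.669, 0.003, -0.003]
contact_force: [0.9, -0.2, -0.7]
gripper_width: -0.0
grasp_force: 0.0
```

Run:
```python
from h import *
s=read_state();print(s["position"],s["ee_rot"],s["contact_force"])
for n in("top","scene"):
    p=get_image(n);g,w,k=frames(p);print(n,g,w,k)
    for t,z in(("press_point",72),("wedge_head",10)):
        for d in place_of(p,t)[:2]: print(t,round(d["conf"],2),onplane(p,d["at"],z).round(1))
```

```text
[ 510.43062716 -102.00548579  306.34654196] [ 0.74340473 -0.66882787  0.00292941 -0.00317851] [ 0.8703516  -0.17940264 -0.68636049]
top ((543.9215698242188, 165.1756134033203), (180.88998413085938, 140.90338134765625), 6.962623119354248) ((0.0, 0.0), (0.0, 0.0), 0.0) 0
wedge_head 0.9 [392.9 353.4  10. ]
wedge_head 0.67 [ 422.5 -145.4   10. ]
scene ((549.0090942382812, 128.40072631835938), (177.5972900390625, 218.39456176757812), 7.10188627243042) ((498.02581787109375, -7.076488494873047), (49.40384292602539, 109.1431655883789), 6.116358280181885) 420
press_point 0.64 [491.9  11.8  72. ]
wedge_head 0.81 [400.1 343.2  10. ]
wedge_head 0.76 [518.9 -66.1  10. ]
```

Emit:
carry_out([
  [-0.04,0.002,0],
  [-0.09,0.003,0],
  [-0.125,0.005,0],
  [-0.131,0.005,0.02],
  [-0.131,0.005,0.04],
  [-0.131,0.005,0.05],
  [-0.131,0.005,0.053],
  [-0.131,0.005,0.053],
], roll=[0,0,0,0,0,0,0,0], claw=[0,0,0,0,0,0,0,0])

```text
clock: 9.43
position: [490.9, 28.0, 249.8]
ee_rot: [0.743, -0.669, 0.0, 0.0]
contact_force: [-0.6, 0.4, 0.6]
gripper_width: 0.0
grasp_force: 0.0
```

Emit:
carry_out([
  [0,0,0.002],
  [0,0,0.004],
  [0,0,0.006],
  [0,0,0.006],
], roll=[0,0,0,0], claw=[0,0,0,0])

```text
clock: 9.93
position: [490.8, 28.2, 245.4]
ee_rot: [0.744, -0.669, 0.0, -0.0]
contact_force: [-3.7, 1.3, 11.0]
gripper_width: 0.2
grasp_force: 5.7
```

Emit:
carry_out([
  [0,0,-0.0005],
  [0,0,-0.0005],
  [0,0,-0.0005],
  [0,0,-0.0005],
], roll=[0,0,0,0], claw=[0,0,0,0])

```text
clock: 10.42
position: [490.7, 28.1, 245.5]
ee_rot: [0.744, -0.669, 0.0, -0.0]
contact_force: [-2.8, -1.3, 7.7]
gripper_width: -0.1
grasp_force: 3.9
```

Run:
```python
from h import *
p=get_image("scene");g,w,k=frames(p);print(g,w,k)
W=cloud(p);c=np.radians(g[2]);d=W[...,:2]-np.array([549.5,127]);x=d@[np.cos(.129),np.sin(.129)];y=d@[-np.sin(.129),np.cos(.129)]
m=(abs(x)<86)&(abs(y)<106)&(abs(W[...,2]-72)<9)&(np.hypot(x,y)>68)
A=np.c_[x[m],y[m],np.ones(m.sum())];b=W[...,2][m]
for _ in range(4):
    q=np.linalg.lstsq(A,b,rcond=None)[0];k=abs(A@q-b)<2;A,b=A[k],b[k]
print("plane",q,len(b),"deck z over foot",q@[-70,-90,1])
for i in range(4):
    s=read_state();print(s["position"].round(2) if hasattr(s["position"],"round") else s["position"],s["contact_force"]);get_image("top")
cv2.imwrite("pics/s4.png",cv2.resize(p["img"][140:290,240:440],None,fx=4,fy=4)[:,:,::-1])
```

```text
((549.3040161132812, 128.17547607421875), (177.39256286621094, 218.37808227539062), 6.935863971710205) ((495.2036437988281, -7.742038726806641), (44.03108215332031, 109.51262664794922), 6.402143955230713) 381
plane [ 4.22363040e-03 -9.95213856e-04  7.19224158e+01] 1889 deck z over foot 71.71633089469178
[490.75  28.11 245.47] [-2.34478301  0.7830001   7.46160008]
[490.77  28.12 245.47] [-2.60208053 -0.50586222  8.80249236]
[490.74  28.11 245.46] [-2.30130935 -0.08512395  7.80470658]
[490.75  28.12 245.47] [-3.21871131  0.17384165  8.20542989]
```

View pics/s4.png

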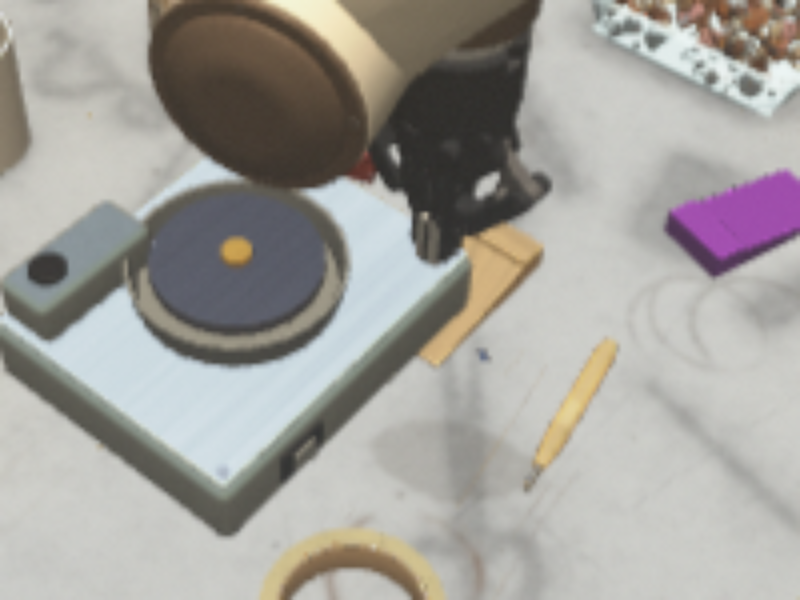

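The fingers press the corner at about (435,245) in the crop. The wedge is in under that corner and the bystanders haven't moved. The press holds steady at about 8 N, with the deck level near 72 mm.

```bash
python3 -c "from bench import job_done;print(job_done())"
```

```text
the job is handed in; nothing more can be done
None
```

I handed the job in with the wedge under the short foot and the corner held at about 8 N; the deck measured level at about 72 mm and the grinder within about 2 mm of its place, but no verdict came back.

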